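Show what is in the reject bin

TASK

The colleague at the overhead camera wants to see what has collected in the red-lidded reject bin: press its red lever pad down until the lid stands all the way up, hold it so for a good three seconds, then let go so that the lid falls shut again. Work it by the lever, leave the white-lidded bin shut and do not shift the aluminium torque transducer standing on the bench in front.

Things in the scene. Friction and masses are not known exactly. Their poses are not given: they have to be found in the camera images.
- reject_lever: Lever on the front of the red-lidded bin: steel bar, flat red pad 60 mm (y) x 45. Origin on its pivot, 130 above the table, 12 before the front wall. Axes at rest: x level, into the bin; y along the pivot; z up. Middle of pad top at (-84, 0, +28), sloping up outward 0.22 rad. Fully down: 0.48 rad, pad 42 lower and 4 farther out, firm stop. Takes 4 to 7 N, springs back when released.
- reject_lid_edge (a point): Middle of the red lid's front edge, above the lever. Its axes tilt with the lid: z is upright and it is 148 mm above the table when shut; lid all the way up: tilted 1.2 rad (2.5 x the lever's angle), 299 mm up. Lid 172 x 212 mm, hinged on the rim opposite; falls shut when the lever is let go. Bin (mm): blue, 160 long, 200 wide, 140 high, screwed down left or right of centre, lever towards the robot.
- sound_lid_edge (a point): Middle of the front edge of the other bin's white lid, 148 mm above the table, z upright while shut. Same make and size as the red-lidded bin, also screwed down, on the other side of the table, with a white lever pad. It stays shut.
- transducer_mid (a point): Centre (35 mm up) of an aluminium torque transducer standing loose on the bench between the robot and the bins: a stepped round body 64 mm across and 70 mm high. It stays where it is.
Not all that is in view belongs to the job. What is shaped like the part that bears transducer_mid but purple is not meant.

How it is judged:
By the outcome, as a careful person would: the job done as asked, in the order asked, and still so for the second after the job is handed in, with the robot touching nothing.
It also fails if it takes over 38 s, if anything falls off the work surface, if the arm or the gripper's body presses on something with over 40 N, if the wrist force passes 120 N, or if a joint passes its speed limit or range.

ROBOT

A 7-joint arm with a two-finger parallel gripper is mounted at the origin on the work surface. World frame = base frame: x ahead of the robot, y to its left, z up, the work surface at z = 0. Lengths are in mm, angles in rad, forces in N, time in s.
With the tool pointing down it reaches from about 350 to 900 mm from the base axis. Payload 19.9 kg.
Tool frame: the origin (TCP) lies midway between the tips of the shut fingers; the grasp point (between the pads) lies 19 mm behind it (r.grip_depth is the distance from the TCP to the grasp point, in mm); z points along the fingers, y is the direction in which the jaws open and shut (so a half turn about z gives the same grasp; the last joint's range is limited). The gripper opens to 85 mm and grips with 20 to 120 N. Pads are 22 mm wide; open, the fingers measure 114 mm over their backs; the gripper's body (76 mm by 85 mm) begins 54 mm behind the grasp point. The pads swing forward as they close: fully open they stand 13 mm farther back than shut.
Start: joints at [1.192, 0.417, -0.01, 1.614, 0.005, 1.111, -0.053], TCP at [206.537, -589.868, 231.26] pointing down, gripper open.
Joint ranges: [-2.81, 2.81], [-0.39, 2.02], [-1.27, 1.25], [0.06, 2.57], [-1.19, 4.33], [0.19, 2], [-2.82, 2.82]. Speed limits (rad/s): [1.89, 1.89, 2.39, 2.39, 3.01, 3.01, 3.01].

INTERFACE

Orientations are given as a unit quaternion [w, x, y, z].
In Python, from bench import r gives the robot as it stands.
- The arm moves only by the tool send_rows, never from a script. Its argument "rows" is a list of rows, each a list of 3 entries, a list of its own where there are three numbers: the shift along the tool's x, y, z normalised to -1 to 1, where 1 is 500 mm, then the turn about the tool's z normalised to -1 to 1, where 1 is 180 degrees, then the closure, from 0 (fully open) to 1 (shut). In form: [[[dx, dy, dz], yaw, gripper], ...]. A call has 1 to 5 rows; each row shifts and turns the commanded pose from where the row before left it, along the tool's axes as they then stand; what a row does not reach is not made up. A row lasts 1/12 s, in which the tool goes at most 41.7 mm and 7.16 degrees, less where a joint would pass 70% of its speed; a pose out of reach is approached as far as the arm can. A call with a number of a shift or a turn outside -1 to 1 is refused whole. A call with a gripper value outside its range is refused whole. The fingers move at their own pace and stop on an object; "force" is the grip in N (left out, the last holds). Time passes only in rows, so rows that do not move let the fingers close. It gives the time, the measured TCP pose, the force and the opening at its end, in the units of the state.
- r.get_obs(): the state, without advancing time (a new reading comes with each control period).
- r.get_image(name): name is "scene" or "top" or "wrist"; returns a dict with "pixels" (420x560x3 uint8, blue, green, red), "z_map" (420x560 float32, mm along the optical axis (not along the pixel's ray), 0 where there is no reading), "camera_matrix" (3x3 intrinsics, pixels), "rvec" (rotation vector, rad) and "tvec" (3), from world to camera coordinates, as OpenCV has them. Camera axes: x right, y down, z forward; pixel columns grow to the right and rows downward; lengths in mm; the calibration is good to about 2 mm. A picture is of the moment at which its call begins.
- r.finish_job(): hands the job in, once; it reports no verdict.
The state is a dict: "t": time; "joint_pos": joint angles; "joint_velocities": joint speeds; "tau": joint torques, N m; "tcp_pos": TCP position; "orientation": TCP orientation; "contact_force": force on the tool from outside, world axes, zero at the start; "torque": the same for the moment, N m; "finger_gap": opening from 0.0 (shut) to 1.0 (fully open).
Only numpy, scipy, OpenCV 4.12 (cv2) and the standard library are available. Lean on these libraries where they do the work, as an engineer would, in place of code of your own. Each camera call takes 0.05 s, during which the arm holds its last target. There are 200 camera calls.

## Working session

There is one attempt and no reset: what is moved stays moved. The work goes in short steps, Python scripts to look and compute and a tool call to move; the robot and the scene stay as the last step left them, time stands still between calls to the robot, and variables do not carry over. Pictures are saved under pics/ and viewed, about 8 in all and at most 12, crops included, and the job is handed in when it is done.

Besides the shell and the picture viewer there is one more tool, called after ">>>" as a command line: name --argument value ..., lists and objects as JSON in quotes. send_rows: Moves the arm, as the interface text tells. Its arguments: {"type":"object","properties":{"rows":{"type":"array","items":{"type":"array"}},"force":{"type":"number"}},"required":["rows"]}

```bash
mkdir -p pics; cat > h.py <<'E'
import numpy as np, cv2
from bench import r
def world(im,mask=None):
    z=im["z_map"].astype(float);K=np.array(im["camera_matrix"]);R=cv2.Rodrigues(np.array(im["rvec"],float))[0];t=np.array(im["tvec"],float).ravel()
    v,u=np.mgrid[:z.shape[0],:z.shape[1]]
    P=np.stack([(u-K[0,2])/K[0,0]*z,(v-K[1,2])/K[1,1]*z,z],-1)
    W=(P-t)@R; W[z==0]=np.nan
    return W
E
python3 - <<'E'
from h import *
for n in("scene","top"):
    im=r.get_image(n);cv2.imwrite(f"pics/{n}1.png",im["pixels"]);np.save(n+"W.npy",world(im));np.save(n+"P.npy",im["pixels"])
o=r.get_obs();print(o)
E
```

```text
{'t': 0.1, 'joint_pos': array([ 1.19252019,  0.41793384, -0.01028731,  1.61410433,  0.00469046,
        1.1107321 , -0.05298953]), 'joint_velocities': array([-5.00606921e-04,  8.69650285e-04, -2.43511564e-03, -1.82636165e-03,
       -8.76778217e-05, -8.56996194e-04, -1.83102640e-04]), 'tau': array([ 1.29873508e-03, -8.65824294e+01,  6.80926088e-01, -4.35634947e+01,
        1.93288276e-02,  5.02704075e-03,  9.78296885e-05]), 'tcp_pos': array([ 206.4077661 , -589.59379278,  230.71476137]), 'orientation': array([-5.59994112e-04,  9.85856047e-01,  1.67593322e-01, -1.38886435e-04]), 'contact_force': array([-0.03853485,  0.12218326, -0.57234026]), 'torque': array([ 0.01151638, -0.00346739, -0.00274679]), 'finger_gap': 0.9978400706568034}
```

View pics/scene1.png

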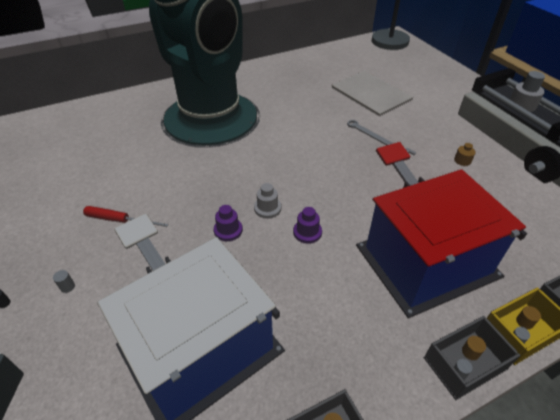

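View pics/top1.png

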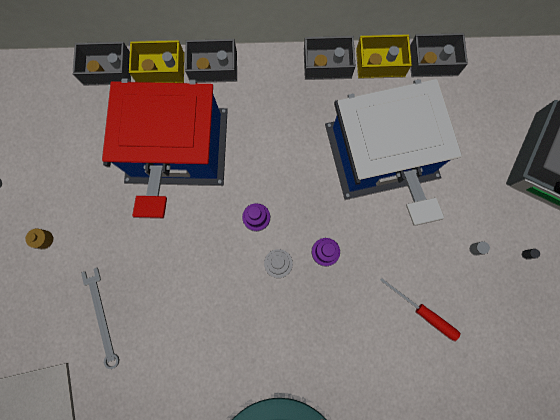

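The top view shows the red lid at (160,122) and its red pad at (150,206); the white lid is at (398,128) with its pad at (425,211). Three bodies have the stepped shape: grey at (278,263), and purple at (256,217) and (326,252). The grey aluminium one is the transducer. Next I'll measure these and confirm with a crop.

```bash
python3 - <<'E'
from h import *
W=np.load("topW.npy");P=np.load("topP.npy").astype(int)
red=(P[...,2]>130)&(P[...,1]<70)&(P[...,0]<70)
n,l,s,c=cv2.connectedComponentsWithStats(red.astype(np.uint8))
for i in range(1,n):
    if s[i,4]>150:
        w=W[l==i];w=w[~np.isnan(w[:,0])]
        print(c[i],s[i],"med",np.median(w,0).round(1),"lo",np.percentile(w,2,axis=0).round(1),"hi",np.percentile(w,98,axis=0).round(1))
        h,wd=0,0
        print(" rect",cv2.minAreaRect(w[:,:2].astype(np.float32)))
        A=np.c_[w[:,:2],np.ones(len(w))];print(" plane",np.linalg.lstsq(A,w[:,2],rcond=None)[0])
for n_,(u,v) in dict(trans=(278,263),pur1=(256,217),pur2=(326,252),knob=(39,238),white=(425,211)).items():
    print(n_,W[v,u].round(1))
p=cv2.imread("pics/top1.png")[150:290,90:310];cv2.imwrite("pics/crop.png",cv2.resize(p,None,fx=3,fy=3,interpolation=cv2.INTER_CUBIC))
E
```

```text
[157.53532375 122.35250031] [ 102   82  110   82 8139] med [695.  225.5 149.5] lo [616.4 125.6 145.4] hi [779.4 326.9 154.2]
 rect ((698.8950805664062, 226.5743408203125), (211.30697631835938, 171.25628662109375), 87.08057403564453)
 plane [ 2.19394272e-03 -2.33204288e-04  1.48237782e+02]
[148.57487923 206.01288245] [132 196  34  21 621] med [523. 235. 158.] lo [503.  207.7 152.5] hi [543.7 262.8 163.2]
 rect ((523.4111938476562, 235.4307861328125), (59.037784576416016, 41.439510345458984), 88.1263656616211)
 plane [-2.19002176e-01  7.15813258e-03  2.70826832e+02]
[438.71751412 322.78813559] [418 306  42  34 354] med [ 281.3 -344.6   24. ] lo [ 251.7 -381.    20.4] hi [ 312.8 -308.    28.1]
 rect ((281.7864074707031, -345.0022888183594), (96.79451751708984, 17.09717559814453), 50.89548110961914)
 plane [ 0.02860166 -0.03540464  3.72505749]
trans [413.5  -7.9  71.4]
pur1 [511.6  36.4  68.5]
pur2 [ 433.6 -108.1   71. ]
knob [482.9 511.5  37.9]
white [ 499.  -289.4  160.7]
```

View pics/crop.png

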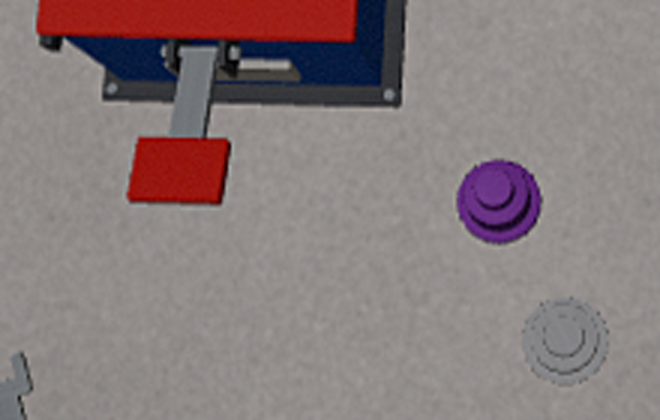

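The crop confirms that the red pad belongs to the red-lidded bin and that the transducer is the grey body. Pad centre is (523,235,158), with a slope of 0.219 (0.22 given), and the bin's yaw is about -0.05 rad. The lid measures 211x171 at 149 mm. All of these match the description. First I shut the gripper and turn to line up with the bin.

>>> send_rows --rows '[[[0,0,0],0.025,1],[[0,0,0],0.025,1],[[0,0,0],0.025,1],[[0,0,0],0.025,1],[[0,0,0],0.023,1]]' --force 40

```text
t: 0.52
tcp_pos: [206.5, -589.7, 230.9]
orientation: [-0.0, 1.0, -0.027, -0.0]
contact_force: [0.6, 1.0, -0.1]
finger_gap: 0.299
```

>>> send_rows --rows '[[[0.021,-0.067,0],0,1],[[0.021,-0.067,0],0,1],[[0.021,-0.067,0],0,1],[[0.021,-0.067,0],0,1],[[0.021,-0.067,0],0,1]]'

```text
t: 0.93
tcp_pos: [267.5, -423.4, 231.0]
orientation: [-0.0, 1.0, -0.025, -0.0]
contact_force: [-0.1, 0.3, 0.8]
finger_gap: -0.001
```

>>> send_rows --rows '[[[0.021,-0.067,0],0,1],[[0.021,-0.067,0],0,1],[[0.021,-0.067,0],0,1],[[0.021,-0.067,0],0,1],[[0.021,-0.067,0],0,1]]'

```text
t: 1.35
tcp_pos: [328.1, -258.8, 231.2]
orientation: [0.0, 1.0, -0.025, -0.0]
contact_force: [0.9, -0.8, 0.6]
finger_gap: 0.001
```

>>> send_rows --rows '[[[0.021,-0.067,0],0,1],[[0.021,-0.067,0],0,1],[[0.021,-0.067,0],0,1],[[0.021,-0.067,0],0,1],[[0.021,-0.067,0],0,1]]'

```text
t: 1.77
tcp_pos: [388.8, -94.1, 231.3]
orientation: [0.0, 1.0, -0.025, 0.0]
contact_force: [0.4, -0.4, 0.6]
finger_gap: -0.0
```

>>> send_rows --rows '[[[0.021,-0.067,0],0,1],[[0.021,-0.067,0],0,1],[[0.021,-0.067,0],0,1],[[0.021,-0.067,0],0,1],[[0.021,-0.067,0],0,1]]'

```text
t: 2.18
tcp_pos: [449.6, 70.6, 231.3]
orientation: [0.0, 1.0, -0.025, -0.0]
contact_force: [0.2, -1.1, 0.1]
finger_gap: -0.001
```

>>> send_rows --rows '[[[0.025,-0.067,0],0,1],[[0.025,-0.067,0],0,1],[[0.025,-0.067,0],0,1],[[0.025,-0.067,0],0,1],[[0.025,-0.067,0],0,1]]'

```text
t: 2.6
tcp_pos: [520.6, 234.6, 230.9]
orientation: [0.0, 1.0, -0.025, -0.0]
contact_force: [0.8, -0.4, 0.6]
finger_gap: -0.006
```

>>> send_rows --rows '[[[0,0,0.03],0,1],[[0,0,0.03],0,1],[[0,0,0.03],0,1],[[0,0,0.02],0,1],[[0,0,0],0,1]]'

```text
t: 3.02
tcp_pos: [519.3, 232.5, 174.2]
orientation: [0.001, 1.0, -0.025, -0.002]
contact_force: [-0.1, 0.8, -0.5]
finger_gap: -0.001
```

>>> send_rows --rows '[[[0,0,0.016],0,1],[[0,0,0.016],0,1],[[0,0,0.016],0,1],[[0,0,0.016],0,1],[[0,0,0.016],0,1]]'

```text
t: 3.43
tcp_pos: [520.0, 233.4, 136.3]
orientation: [-0.0, 1.0, -0.025, 0.0]
contact_force: [-6.4, -0.1, 8.9]
finger_gap: -0.001
```

>>> send_rows --rows '[[[0,0,0.008],0,1],[[0,0,0.008],0,1],[[0,0,0.004],0,1],[[0,0,0],0,1],[[0,0,0],0,1]]'

```text
t: 3.85
tcp_pos: [520.0, 233.3, 126.4]
orientation: [-0.0, 1.0, -0.025, -0.0]
contact_force: [-3.9, 0.5, 3.9]
finger_gap: 0.002
```

>>> send_rows --rows '[[[0,0,0.006],0,1],[[0,0,0.006],0,1],[[0,0,0.004],0,1],[[0,0,0],0,1],[[0,0,0],0,1]]'

```text
t: 4.27
tcp_pos: [520.6, 233.2, 118.6]
orientation: [-0.0, 1.0, -0.025, 0.0]
contact_force: [-0.5, 1.1, 4.8]
finger_gap: 0.001
```

>>> send_rows --rows '[[[0,0,0.002],0,1],[[0,0,0.002],0,1],[[0,0,0],0,1],[[0,0,0],0,1]]'

```text
t: 4.6
tcp_pos: [520.8, 233.4, 117.6]
orientation: [-0.0, 1.0, -0.025, 0.001]
contact_force: [-5.8, -1.1, 21.5]
finger_gap: -0.001
```

The force rose to 21 N, which suggests the lever is on its stop. I'll check the lid while holding.

```bash
python3 - <<'E'
from h import *
a=r.get_image("scene");b=r.get_image("top")
W=world(b);P=b["pixels"].astype(int);m=(P[...,2]>90)&(P[...,1]<60)&(P[...,0]<60);m[:60]=0
w=W[m];w=w[(w[:,2]>135)&(w[:,0]>560)];print("top maxz",np.nanpercentile(w,[1,50,99],axis=0).round())
W=world(a);P=a["pixels"].astype(int);m=(P[...,2]>70)&(P[...,1]<50)&(P[...,0]<50)
w=W[m];w=w[(w[:,2]>160)&(w[:,0]>580)];print("scene",np.nanpercentile(w,[1,50,99],axis=0).round())
A=np.c_[w[:,0],np.ones(len(w))];print(np.arctan(np.linalg.lstsq(A,w[:,2],rcond=None)[0]))
cv2.imwrite("pics/hold.png",np.hstack([cv2.resize(x["pixels"],(400,300)) for x in(a,b)]));o=r.get_obs();print(o["t"],o["contact_force"],o["tcp_pos"])
E
```

```text
top maxz [[717. 122. 294.]
 [724. 226. 297.]
 [731. 327. 300.]]
scene [[723. 120. 162.]
 [753. 213. 239.]
 [783. 324. 298.]]
[-1.16383974  1.57029217]
4.7 [-5.64920056 -0.85223075 22.54370623] [520.84932751 233.40962986 117.69603267]
```

View pics/hold.png

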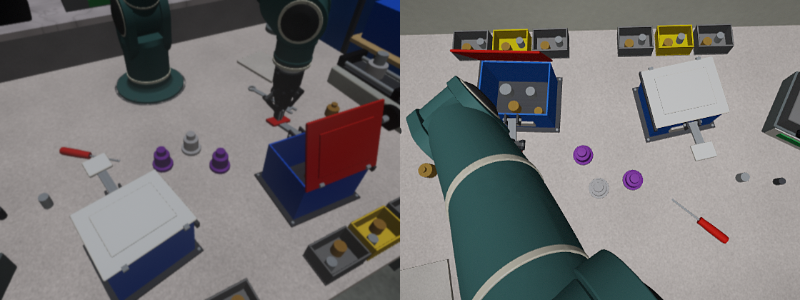

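The lid stands fully up: its edge is at about 299 mm and x is about 724, as computed for 1.2 rad. The inside of the bin at (515,95) is visible from overhead. The white lid is shut and the transducer is standing at (600,187). I'll hold here.

>>> send_rows --rows '[[[0,0,0],0,1],[[0,0,0],0,1],[[0,0,0],0,1],[[0,0,0],0,1],[[0,0,0],0,1]]'

```text
t: 5.12
tcp_pos: [520.8, 233.4, 117.7]
orientation: [-0.0, 1.0, -0.025, 0.001]
contact_force: [-5.6, -1.5, 21.7]
finger_gap: -0.001
```

>>> send_rows --rows '[[[0,0,0],0,1],[[0,0,0],0,1],[[0,0,0],0,1],[[0,0,0],0,1],[[0,0,0],0,1]]'

```text
t: 5.53
tcp_pos: [520.9, 233.4, 117.7]
orientation: [-0.0, 1.0, -0.025, 0.001]
contact_force: [-5.7, -1.4, 21.1]
finger_gap: 0.003
```

>>> send_rows --rows '[[[0,0,0],0,1],[[0,0,0],0,1],[[0,0,0],0,1],[[0,0,0],0,1],[[0,0,0],0,1]]'

```text
t: 5.95
tcp_pos: [520.9, 233.4, 117.7]
orientation: [-0.0, 1.0, -0.025, 0.001]
contact_force: [-4.7, -1.1, 21.2]
finger_gap: 0.002
```

>>> send_rows --rows '[[[0,0,0],0,1],[[0,0,0],0,1],[[0,0,0],0,1],[[0,0,0],0,1],[[0,0,0],0,1]]'

```text
t: 6.37
tcp_pos: [520.9, 233.4, 117.7]
orientation: [-0.0, 1.0, -0.025, 0.001]
contact_force: [-6.1, -1.2, 21.3]
finger_gap: -0.0
```

>>> send_rows --rows '[[[0,0,0],0,1],[[0,0,0],0,1],[[0,0,0],0,1],[[0,0,0],0,1],[[0,0,0],0,1]]'

```text
t: 6.78
tcp_pos: [520.9, 233.4, 117.7]
orientation: [-0.0, 1.0, -0.025, 0.001]
contact_force: [-6.0, -1.9, 21.6]
finger_gap: 0.001
```

>>> send_rows --rows '[[[0,0,0],0,1],[[0,0,0],0,1],[[0,0,0],0,1],[[0,0,0],0,1],[[0,0,0],0,1]]'

```text
t: 7.2
tcp_pos: [520.9, 233.4, 117.7]
orientation: [-0.0, 1.0, -0.025, 0.001]
contact_force: [-5.4, -0.7, 20.6]
finger_gap: -0.002
```

>>> send_rows --rows '[[[0,0,0],0,1],[[0,0,0],0,1],[[0,0,0],0,1],[[0,0,0],0,1],[[0,0,0],0,1]]'

```text
t: 7.62
tcp_pos: [520.8, 233.4, 117.7]
orientation: [-0.0, 1.0, -0.025, 0.001]
contact_force: [-5.7, -1.2, 21.8]
finger_gap: 0.001
```

>>> send_rows --rows '[[[0,0,0],0,1],[[0,0,0],0,1],[[0,0,0],0,1],[[0,0,0],0,1],[[0,0,0],0,1]]'

```text
t: 8.03
tcp_pos: [520.9, 233.4, 117.7]
orientation: [-0.0, 1.0, -0.025, 0.001]
contact_force: [-5.1, -0.9, 22.0]
finger_gap: -0.002
```

>>> send_rows --rows '[[[0,0,0],0,1],[[0,0,0],0,1],[[0,0,0],0,1],[[0,0,0],0,1],[[0,0,0],0,1]]'

```text
t: 8.45
tcp_pos: [520.9, 233.4, 117.7]
orientation: [-0.0, 1.0, -0.025, 0.001]
contact_force: [-5.3, -2.4, 21.0]
finger_gap: 0.003
```

>>> send_rows --rows '[[[0,0,0],0,1],[[0,0,0],0,1],[[0,0,0],0,1],[[0,0,0],0,1],[[0,0,0],0,1]]'

```text
t: 8.87
tcp_pos: [520.8, 233.4, 117.7]
orientation: [-0.0, 1.0, -0.025, 0.001]
contact_force: [-5.0, -2.8, 21.5]
finger_gap: -0.001
```

```bash
python3 - <<'E'
from h import *
b=r.get_image("top")
W=world(b);P=b["pixels"].astype(int);m=(P[...,2]>90)&(P[...,1]<60)&(P[...,0]<60);m[:60]=0
w=W[m];w=w[(w[:,2]>135)&(w[:,0]>560)];print("top",np.nanpercentile(w,[1,50,99],axis=0).round());print(r.get_obs()["t"])
E
```

```text
top [[717. 122. 293.]
 [723. 227. 297.]
 [732. 326. 300.]]
8.9167
```

The lid has stayed fully up from 4.6 to 8.9 s, over 4 s. Now I lift clear and back off.

>>> send_rows --rows '[[[0,0,-0.02],0,1],[[0,0,-0.02],0,1],[[0,0,-0.03],0,1],[[0,0,-0.04],0,1],[[0,0,-0.05],0,1]]'

```text
t: 9.33
tcp_pos: [519.7, 232.6, 196.7]
orientation: [0.0, 1.0, -0.025, -0.001]
contact_force: [0.4, -0.6, -1.4]
finger_gap: 0.001
```

>>> send_rows --rows '[[[0,0,-0.05],0,1],[[-0.05,0,-0.03],0,1],[[-0.05,0,0],0,1],[[-0.04,0,0],0,1],[[0,0,0],0,1]]'

```text
t: 9.75
tcp_pos: [447.4, 237.0, 237.3]
orientation: [0.0, 1.0, -0.024, 0.0]
contact_force: [-1.0, 0.6, 0.2]
finger_gap: 0.002
```

>>> send_rows --rows '[[[0,0,0],0,1],[[0,0,0],0,1],[[0,0,0],0,1],[[0,0,0],0,1],[[0,0,0],0,1]]'

```text
t: 10.17
tcp_pos: [450.6, 236.5, 236.1]
orientation: [-0.0, 1.0, -0.025, -0.0]
contact_force: [0.3, 0.4, 0.5]
finger_gap: 0.001
```

>>> send_rows --rows '[[[0,0,0],0,1],[[0,0,0],0,1],[[0,0,0],0,1],[[0,0,0],0,1],[[0,0,0],0,1]]'

```text
t: 10.58
tcp_pos: [450.4, 236.6, 236.3]
orientation: [-0.0, 1.0, -0.025, -0.0]
contact_force: [0.4, 0.2, -0.6]
finger_gap: 0.002
```

```bash
python3 - <<'E'
from h import *
a=r.get_image("scene");b=r.get_image("top")
W=world(b);W0=np.load("topW.npy");P=b["pixels"].astype(int)
for n,(u,v) in dict(trans=(278,263),redlid=(160,122),rededge=(160,155),whitelid=(398,128),whitepad=(425,211),redpad=(145,206)).items(): print(n,W0[v,u].round(1),W[v,u].round(1))
cv2.imwrite("pics/end.png",np.hstack([cv2.resize(x["pixels"],(400,300)) for x in(a,b)]));o=r.get_obs();print(o["t"],o["contact_force"],o["tcp_pos"])
E
```

```text
trans [413.5  -7.9  71.4] [413.5  -7.9  71.3]
redlid [695.7 220.8 150.7] [694.5 219.9 153.6]
rededge [627.6 219.6 147.8] [628.1 220.1 146.1]
whitelid [ 669.1 -253.8  152.8] [ 669.4 -254.   152.1]
whitepad [ 499.  -289.4  160.7] [ 499.6 -290.8  156.9]
redpad [523.3 242.2 157.5] [522.9 241.5 159.5]
10.6833 [-1.4454987  -0.56661741  0.36747764] [450.33500374 236.55056926 236.30177225]
```

View pics/end.png

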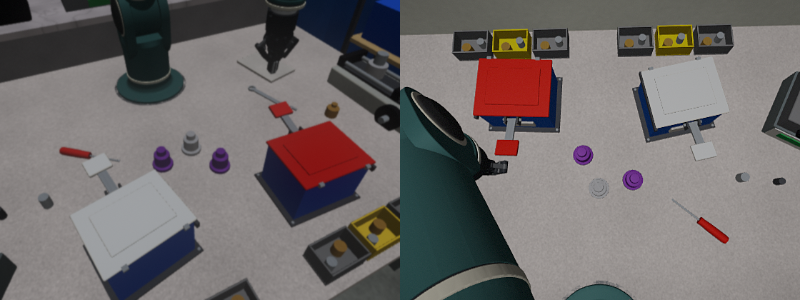

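The red lid at (515,88) is shut again and its pad is back up at (507,148). The white bin and the transducer are unmoved, and the gripper is clear of everything.

```bash
python3 -c "
from bench import r
print(r.finish_job())"
```

```text
the job is handed in; nothing more can be done
None
```

I opened the red-lidded bin by its lever, held the lid up for about 4.3 s, then let go, and it fell shut. The job is handed in, at about 10.7 s of the 38 s allowed.

- **Lid open:** I pressed the red pad with the shut fingers down to its stop, with about 22 N upward force at the wrist. The lid's front edge measured about 297–300 mm high, against 299 expected. It read the same at the start and end of the hold, and the overhead camera could see into the bin. A rough fit of the lid's tilt gave 1.16 rad against 1.2, but the edge height and position both fit fully open.
- **After release:** The red lid is back at its shut height and the red pad is back at rest. The transducer's measured position is unchanged to within 0.1 mm. The white lid is shut, and the gripper is clear with no contact force beyond sensor noise.
- **Small disagreement:** The white pad's height read 157 mm at the end against 161 mm at the start. I put this down to depth noise, as the arm never went near that pad and its picture is unchanged.

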